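# Restock the blue paint dispenser

### The job

The blue dispenser is nearly empty. Lift the blue bottle out of the plywood crate, set it down on the green cutting mat so that you can take it again round its body, then lay it crosswise on its side in the open upper end of the dispenser's chute, cap out through the slot on the same side as that of the blue bottle already waiting there, and let go so that it rolls down by itself and stops against the waiting bottle. Leave the red and yellow bottles standing in the crate and do not disturb the rest of the table.

Things in the scene. Friction and masses are not known exactly. Their poses are not given: they have to be found in the camera images.
- blue_centre (a point): The blue paint bottle to load, upright at the start in one of the crate's three cells. 120 mm high: body 52 mm diameter up to 89 mm, shoulder narrowing to 26 mm diameter at 96 mm, white cap 24 mm diameter above that; 0.17 to 0.31 kg. The point is on its axis 60 mm from its bottom; z axis from bottom to cap. In the crate only shoulder and cap stand free.
- red_centre (a point): Red bottle of the same size (point on its axis, 60 mm above its bottom), in another cell of the crate; it stays there.
- yellow_centre (a point): Yellow bottle of the same size (point on its axis, 60 mm above its bottom), in another cell of the crate; it stays there.
- crate_centre (a point): Open plywood crate, fixed to the bench, 196 mm (its x) by 70 mm (its y), 80 mm high, walls 5 mm. One row of three cells along its x, 59 by 60 mm inside, centres 63.7 mm apart; bottles stand on its floor 5 mm above the bench, so their caps reach 125 mm above the bench. The point is the middle of its underside.
- mat_top (a point): Green cutting mat fixed flat on the bench, 220 mm (its x) by 180 mm (its y), 3 mm thick: free space to set the bottle down. The point is the middle of its upper face.
- chute_mouth (a point): Open mouth of the grey sheet-steel gravity dispenser, fixed to the bench: the top 150 mm of a straight chute, free from above, 103 mm wide inside. The point is in the middle of the mouth on the chute's floor, midway between the side plates. Axes: x across the chute, y level and uphill, z vertical; the floor falls 18 degrees towards -y. Upper end wall 75 mm uphill, 40 mm high.
- chute_slot (a point): Middle of the dispenser's cap slot, in its front side plate (+x side), 125 mm down the slope from the mouth point and 25 mm off the floor. The front plate is 10 mm high all along; from 75 to 175 mm below the mouth point a strip 40 to 58 mm off the floor closes the slot above, tied by two straps to the back plate (-x side, 58 mm high, at the mouth flared out to 75 mm).
- chute_stop (a point): Lower end of the chute floor, at the foot of the stop (38 mm high), midway between the side plates, 235 mm down the slope from the mouth point. Bottles roll down to it only when they lie across the chute with the body between the plates and the cap out over the front plate, towards +x: the 60 mm point is then 12 mm to the +x side of mid-chute and 26 mm off the floor. The other way round they jam.
- waiting_centre (a point): The blue bottle waiting at the outlet, lying across the chute against the stop, cap out of the slot towards the chute's +x. Same size as the other; the point is on its axis 60 mm from its bottom, its z axis points from the bottom to the cap.
- brush_pot: Aluminium pot, 76 mm diameter, 100 mm high, with five brushes that reach 260 mm high; bystander at the far right. Origin in the middle of its underside.
- tape_roll: Roll of yellow masking tape lying flat, 84 mm outer diameter, 24 mm high; bystander behind the mat. Origin in the middle of its underside.
- medium_jar: Amber glass jar with a black lid, 60 mm diameter, 75 mm high; bystander at the far right. Origin in the middle of its underside.
- water_cup: White cup, 72 mm diameter, 85 mm high; bystander at the far left. Origin in the middle of its underside.
- palette_knife: Wooden-handled palette knife lying flat, 200 mm long, about 25 mm high; bystander on the white palette behind the dispenser. Origin under its middle.

How it is judged:
On the way:
1. the blue bottle is set down on the cutting mat and let go, at rest (x of blue_centre in the frame of mat_top between -0.12 and 0.12 m and y of blue_centre in the frame of mat_top between -0.1 and 0.1 m and height (world z) of blue_centre below 0.075 m and linear speed of blue below 0.03 m/s and contact force between blue and the fingers below 0.05 N), for 0.2 s.
At the end, for the whole second after the job is handed in: The blue bottle is released and at rest across the chute, touching the waiting bottle (half-way points under 66 mm apart), within 0.25 rad of square, cap out of the slot; the waiting bottle is still at the stop; the red and yellow bottles stand in their cells, moved under 15 mm (y of blue_centre in the frame of chute_mouth between -0.17197 and -0.13897 m and z of blue_centre in the frame of chute_mouth between -0.03166 and -0.01566 m and x of blue_centre in the frame of chute_mouth between 0 and 0.024 m and angle between the z axis of blue_centre and the x axis of chute_mouth, either way round below 0.25 rad and distance between blue_centre and waiting_centre below 0.066 m and y of waiting_centre in the frame of chute_mouth between -0.21861 and -0.19461 m and z of waiting_centre in the frame of chute_mouth between -0.04779 and -0.03179 m and linear speed of blue below 0.02 m/s and contact force between blue and the fingers below 0.05 N and angle between each of red_centre, yellow_centre's own z axis and vertical below 0.12 rad and distance of each of red_centre, yellow_centre from where it was at the start of the episode below 0.015 m).
It fails at once if the red or the yellow bottle is pulled up or tipped (distance of any of red_centre, yellow_centre from where it was at the start of the episode above 0.03 m).
It fails at once if the waiting bottle is lifted or knocked out of its place (distance of waiting_centre from where it was at the start of the episode above 0.03 m).
It fails at once if a bystander on the table is knocked over or pushed more than 40 mm (distance of any of brush_pot, tape_roll, medium_jar, water_cup, palette_knife from where it was at the start of the episode above 0.04 m).
It also fails if it takes over 61 s, if anything falls off the work surface, if the arm or the gripper's body presses on something with over 40 N, if the wrist force passes 120 N, or if a joint passes its speed limit or range.

### The arm

A 7-joint arm with a two-finger parallel gripper is mounted at the origin on the work surface. World frame = base frame: x ahead of the robot, y to its left, z up, the work surface at z = 0. Lengths are in m, angles in rad, forces in N, time in s.
With the tool pointing down it reaches from about 0.4 to 0.85 m from the base axis. Payload 4.5 kg.
Tool frame: the origin (TCP) lies between the finger pads; the fingertips stand 19 mm ahead of it and the grasp point (between the pads) is the TCP (r.tips_ahead is the distance from the TCP to the fingertips, in m); z points along the fingers, y is the line along which they close (so a half turn about z gives the same grasp; the last joint's range is limited). The gripper opens to 88 mm and grips with 3 to 60 N. Pads are 18 mm wide; open, the fingers measure 123 mm over their backs; the gripper's body (75 mm by 187 mm) begins 45 mm behind the grasp point.
Start: joints at [-1.305, 0.689, -0.195, 1.565, 0.157, 0.902, -0.215], TCP at [0.144, 0.608, 0.258] pointing down, gripper open.
Joint ranges: [-3.01, 3.01], [-0.46, 2.08], [-1.47, 1.51], [0.13, 2.56], [-1, 4.14], [0.04, 2.09], [-2.66, 2.66]. Speed limits (rad/s): [2.57, 2.57, 3.14, 3.14, 3.14, 3.14, 3.14].

### API

Orientations are given as a unit quaternion [x, y, z, w].
In Python, from plant import r, cams, models gives the robot as it stands. The module is installed in compiled form; this text tells all that it offers.
- The arm moves only by the tool jog_arm, never from a script. Its arguments are lists of equal length, an entry for each row: "turn": the turn, a rotation vector about the tool's x, y, z in rad, a list of three; "translation": the shift along the tool's x, y, z in m, a list of three; "grip": the closure, from 0 (fully open) to 1 (shut). In form: {"turn": [[ax, ay, az], ...], "translation": [[tx, ty, tz], ...], "grip": [grip, ...]}. A call has 1 to 20 rows; each row is the pose to reach, as a shift and turn from the pose commanded when the call began, along the tool's axes at that moment; what a row does not reach only later rows make up. A row lasts 1/8 s, in which the tool goes at most 62.5 mm and 10.7 degrees, less where a joint would pass 70% of its speed; a pose out of reach is approached as far as the arm can. A call with a gripper value outside its range is refused whole. The fingers move at their own pace and stop on an object; "force" is the grip in N (left out, the last holds). Time passes only in rows, so rows that repeat a pose let the fingers close. It gives the time, the measured TCP pose, the force, the opening and the grip force at its end, in the units of the state.
- r.get_state(): the state, without advancing time (a new reading comes with each control period).
- cams.snapshot(name): name is "side" or "top" or "wrist"; returns the picture (480x640x3 uint8, red, green, blue); there is no depth.
- cams.camera_params(name): a dict with "fx", "fy", "cx", "cy" (pixels), "eye" and "orientation" of the camera in the world. Camera axes: x right, y up, looking along -z (the intrinsics and any distortion apply to the point x, -y, -z); pixel columns grow to the right and rows downward; lengths in m; the calibration is good to about 2 mm. A picture is of the moment at which its call begins: read the wrist's pose just before it. camera_params takes no time and is no camera call; for the wrist camera it gives the pose at the moment of the call.
- r.finish_job(): hands the job in; it is judged then, once.
Trained networks look in the newest picture that a camera, given by its name, has taken for a name from the list of things; names that differ only in an ending like _2 or _b are one class to them, and where a whole thing is asked for, a point or a joint stands for the part that bears it (a point fixed in the world has none). Each returns a list of dicts, best first, with "p" (0 to 1); they miss things now and then, are a little off and sometimes report something else, mostly with a low value. They report only what shows in the picture. A call takes as long as a camera call.
- models.find_in(camera, name): "position" ([x, y, z] in m, in world coordinates, good to about 4 mm: the middle of the surface that is visible of it).
- models.masks_of(camera, name): "pixels" (480x640 bool, what is visible of it).
- models.place_of(camera, name): "position" ([x, y, z] in m, in world coordinates, good to about 4 mm: a listed point, or the origin of a listed thing).
The state is a dict: "clock": time; "q": joint angles; "qd": joint speeds; "joint_torque": joint torques, N m; "tool_pos": TCP position; "eef_rot": TCP orientation; "contact_force": force on the tool from outside, world axes, zero at the start; "moment": the same for the moment, N m; "opening": opening from 0.0 (shut) to 1.0 (fully open); "finger_force": force on a finger pad.
Only numpy, scipy, OpenCV 4.12 (cv2) and the standard library are available. Lean on these libraries where they do the work, as an engineer would, in place of code of your own. Each camera call takes 0.05 s, during which the arm holds its last target. There are 200 camera calls.

## Working session

There is one attempt and no reset: what is moved stays moved. The work goes in short steps, Python scripts to look and compute and a tool call to move; the robot and the scene stay as the last step left them, time stands still between calls to the robot, and variables do not carry over. Pictures are saved under pics/ and viewed, at most 10 in all, crops included, and the job is handed in when it is done.

Besides the shell and the picture viewer there is one more tool, called as a command line: name --argument value ..., lists and objects as JSON in quotes. jog_arm: Moves the arm, as the interface text tells. Its arguments: {"type":"object","properties":{"turn":{"type":"array"},"translation":{"type":"array"},"grip":{"type":"array"},"force":{"type":"number"}},"required":["turn","translation","grip"]}

```bash
mkdir -p pics; python3 - <<'E'
from plant import r,cams,models
import cv2,numpy as np
s=r.get_state();print(s['clock'],s['tool_pos'],s['eef_rot'],s['opening'])
for c in ['top','side']:
    im=cams.snapshot(c);cv2.imwrite(f'pics/{c}0.png',im[:,:,::-1])
    p=cams.camera_params(c);print(c,p)
    for n in ['blue_centre','red_centre','yellow_centre','crate_centre','mat_top','chute_mouth','chute_slot','chute_stop','waiting_centre','brush_pot','tape_roll','medium_jar','water_cup','palette_knife']:
        print(n,[(np.round(d['position'],3).tolist(),round(d['p'],2)) for d in models.place_of(c,n)][:2])
E
```

```text
0.0 [0.14351148 0.6076881  0.25691234] [ 1.15611427e-01  9.93294092e-01 -9.18663884e-04 -3.17010539e-05] 1.0034455391911452
top {'fx': 574.7765093722428, 'fy': 574.7765093722428, 'cx': 312.83103251517315, 'cy': 248.29574588288887, 'eye': array([0.31772694, 0.00747308, 1.3244092 ]), 'orientation': array([-0.07607227,  0.0749067 ,  0.71356848, -0.69240308])}
blue_centre [([0.483, -0.316, 0.063], 0.79), ([0.504, -0.055, 0.005], 0.19)]
red_centre [([0.544, -0.331, 0.067], 0.62)]
yellow_centre [([0.421, -0.303, 0.067], 0.82)]
crate_centre []
mat_top [([0.504, -0.056, 0.004], 0.78)]
chute_mouth [([0.492, 0.325, 0.094], 0.84)]
chute_slot [([0.54, 0.194, 0.079], 0.62), ([0.719, -0.083, -0.001], 0.27)]
chute_stop [([0.483, 0.097, 0.022], 0.64)]
waiting_centre [([0.5, 0.114, 0.055], 0.6)]
brush_pot [([0.741, -0.202, -0.0], 0.78)]
tape_roll [([0.72, -0.085, -0.002], 0.7)]
medium_jar []
water_cup [([0.695, 0.373, 0.0], 0.73), ([0.545, -0.335, 0.063], 0.35)]
palette_knife [([0.736, 0.1, 0.007], 0.96), ([0.546, -0.329, 0.064], 0.49)]
side {'fx': 463.53103000321397, 'fy': 463.53103000321397, 'cx': 
[... 244 characters left out ...]
.335, 0.064], 0.72)]
yellow_centre [([0.423, -0.302, 0.062], 0.61)]
crate_centre [([0.482, -0.318, -0.003], 0.74), ([0.422, -0.302, 0.065], 0.36)]
mat_top [([0.503, -0.057, -0.001], 0.84)]
chute_mouth [([0.492, 0.321, 0.096], 0.63)]
chute_slot [([0.54, 0.193, 0.079], 0.71), ([0.546, -0.333, 0.066], 0.31)]
chute_stop [([0.483, 0.098, 0.022], 0.88), ([0.739, 0.099, -0.0], 0.44)]
waiting_centre [([0.498, 0.112, 0.053], 0.8)]
brush_pot [([0.737, -0.205, -0.003], 0.59)]
tape_roll [([0.722, -0.082, 0.0], 0.95)]
medium_jar [([0.721, -0.354, 0.003], 0.6)]
water_cup [([0.695, 0.372, 0.004], 0.63), ([0.422, -0.3, 0.065], 0.16)]
palette_knife [([0.736, 0.097, 0.0], 0.68), ([0.72, -0.352, 0.003], 0.24)]
```

View pics/top0.png

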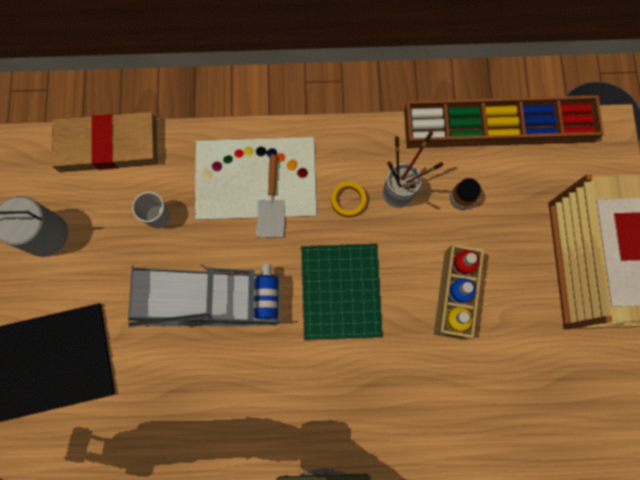

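View pics/side0.png

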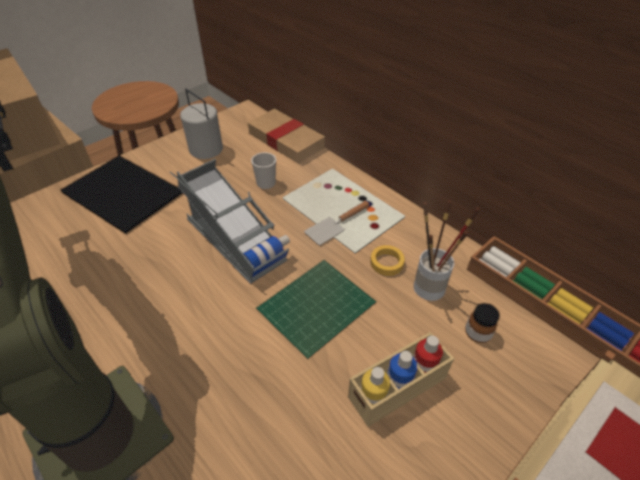

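Top view: the chute spans about (130,295) at the mouth to (278,300), with the waiting bottle's cap pointing to +x (up in the picture) at (266,268). Blue is the middle crate cell (462,290), and the mat is centred at (341,292). The side view agrees. The network positions match the given sizes: red–yellow 126 mm apart, mouth–stop drop 73 mm.

```bash
cat > h.py <<'E'
import numpy as np
from scipy.spatial.transform import Rotation as R
from plant import r,cams,models
def st():
    s=r.get_state();print('t',round(s['clock'],2),'pos',np.round(s['tool_pos'],4),'q',np.round(s['q'],2),'open',round(s['opening'],3),'F',np.round(s['contact_force'],1));return s
def rel(pos,z=None,y=None,frm=None):
    """shift/turn in tool axes from frm=(pos,Rot) (default now) to pos with tool z,y axes"""
    s=r.get_state(); p0,R0=frm or (s['tool_pos'],R.from_quat(s['eef_rot']))
    if z is None: R1=R0
    else:
        z=np.array(z,float);z/=np.linalg.norm(z);y=np.array(y,float);y-=z*(y@z);y/=np.linalg.norm(y)
        R1=R.from_matrix(np.c_[np.cross(y,z),y,z])
    print('trans',np.round(R0.inv().apply(np.array(pos)-p0),4).tolist(),'turn',np.round((R0.inv()*R1).as_rotvec(),3).tolist())
E
python3 - <<'E'
from h import *
s=st()
rel([.50,.10,.27],[0,0,-1],[.2416,.970,0])
rel([.484,-.3165,.20],[0,0,-1],[.2416,.970,0])
E
```

```text
t 1.5 pos [0.1435 0.6083 0.2578] q [-1.31  0.69 -0.19  1.57  0.16  0.9  -0.22] open 1.0 F [-0.1 -0.6  0. ]
trans [-0.4637, -0.4129, -0.0123] turn [0.0, -0.0, 0.012]
trans [-0.5438, -0.8219, 0.0576] turn [0.0, -0.0, 0.012]
```

jog_arm --turn '[[0,0,0.012],[0,0,0.012],[0,0,0.012],[0,0,0.012],[0,0,0.012],[0,0,0.012],[0,0,0.012],[0,0,0.012],[0,0,0.012],[0,0,0.012],[0,0,0.012],[0,0,0.012],[0,0,0.012],[0,0,0.012],[0,0,0.012],[0,0,0.012],[0,0,0.012],[0,0,0.012]]' --translation '[[-0.46,-0.41,-0.012],[-0.46,-0.41,-0.012],[-0.46,-0.41,-0.012],[-0.46,-0.41,-0.012],[-0.46,-0.41,-0.012],[-0.46,-0.41,-0.012],[-0.46,-0.41,-0.012],[-0.46,-0.41,-0.012],[-0.46,-0.41,-0.012],[-0.544,-0.822,0.057],[-0.544,-0.822,0.057],[-0.544,-0.822,0.057],[-0.544,-0.822,0.057],[-0.544,-0.822,0.057],[-0.544,-0.822,0.057],[-0.544,-0.822,0.057],[-0.544,-0.822,0.057],[-0.544,-0.822,0.057]]' --grip '[0,0,0,0,0,0,0,0,0,0,0,0,0,0,0,0,0,0]' --force 20

```text
clock: 3.75
tool_pos: [0.4831, -0.3201, 0.2]
eef_rot: [0.125, 0.992, -0.001, -0.0]
contact_force: [0.1, 0.5, 0.2]
opening: 0.997
finger_force: 0.0
```

```bash
python3 - <<'E'
from h import *
import cv2
s=st();print(s['eef_rot'])
p=cams.camera_params('wrist');im=cams.snapshot('wrist');cv2.imwrite('pics/w1.png',im[:,:,::-1])
print(p)
for n in ['blue_centre','red_centre','yellow_centre']:print(n,[(np.round(d['position'],3).tolist(),round(d['p'],2)) for d in models.place_of('wrist',n)][:2])
E
```

```text
t 3.75 pos [ 0.4831 -0.3201  0.2   ] q [ 0.67  0.71 -0.29  1.76  0.29  0.71  1.55] open 0.997 F [0.1 0.5 0.2]
[ 1.24510454e-01  9.92218031e-01 -6.86028745e-04 -2.34751194e-04]
{'fx': 373.76383317556423, 'fy': 373.76383317556423, 'cx': 319.8771434630459, 'cy': 237.79771804550887, 'eye': array([ 0.41383789, -0.30062737,  0.32654416]), 'orientation': array([-0.11333188, -0.08773342,  0.60738249,  0.78137395])}
blue_centre []
red_centre [([0.548, -0.331, 0.063], 0.84)]
yellow_centre []
```

View pics/w1.png

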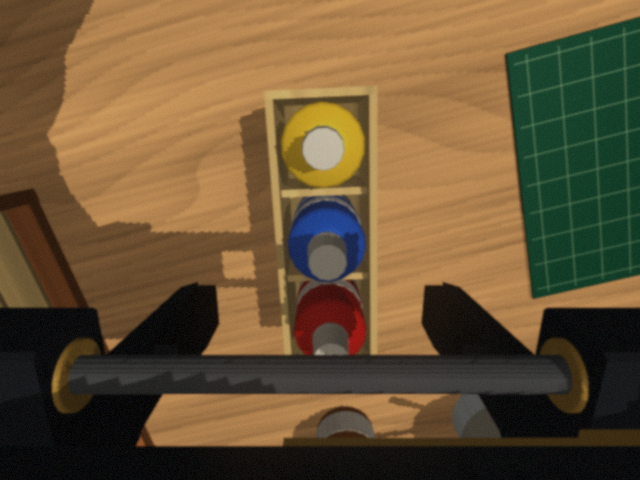

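The wrist view shows the crate with the yellow cap top at about (323,148), the blue cap at about (327,250) and the red cap partly hidden. The fingers straddle the row on either side.

```bash
python3 - <<'E'
from h import *
p=cams.camera_params('wrist');Rc=R.from_quat(p['orientation'])
for u,v in [(323,148),(327,243),(327,250),(327,257)]:
    d=Rc.apply([(u-p['cx'])/p['fx'],-(v-p['cy'])/p['fy'],-1]);k=(0.125-p['eye'][2])/d[2];print(u,v,np.round(p['eye']+k*d,4))
for q in [[.484,-.3165,.125],[.422,-.302,.125],[.546,-.332,.125]]:
    c=Rc.inv().apply(np.array(q)-p['eye']);print(q,p['cx']+p['fx']*c[0]/-c[2],p['cy']-p['fy']*c[1]/-c[2])
rel([.484,-.3165,.1215],[0,0,-1],[.2416,.970,0])
E
```

```text
323 148 [ 0.426  -0.2966  0.125 ]
327 243 [ 0.4775 -0.3068  0.125 ]
327 250 [ 0.4816 -0.3077  0.125 ]
327 257 [ 0.4857 -0.3087  0.125 ]
[0.484, -0.3165, 0.125] 313.12666457562386 257.3452509819698
[0.422, -0.302, 0.125] 311.17892312827473 142.96763883022527
[0.546, -0.332, 0.125] 313.21255567809675 354.26727856766433
trans [0.0003, -0.0021, 0.0795] turn [0.001, 0.0, 0.003]
```

```bash
python3 - <<'E'
from h import *
def ray(c,pts,z):
    p=cams.camera_params(c);Rc=R.from_quat(p['orientation'])
    for u,v in pts:
        d=Rc.apply([(u-p['cx'])/p['fx'],-(v-p['cy'])/p['fy'],-1]);k=(z-p['eye'][2])/d[2];print(c,u,v,np.round(p['eye']+k*d,4))
s=st();print(s['eef_rot'])
ray('wrist',[(505,55),(533,297)],.003)
ray('top',[(304,340),(302,247),(377,243),(381,338)],.003)
ray('top',[(470,259),(466,288),(463,318)],.125)
ray('side',[(376.5,374),(405,358),(432,343)],.125)
p=cams.camera_params('wrist');Rc=R.from_quat(p['orientation'])
R0=R.from_quat(s['eef_rot'])
for t in [[0,.044,.019],[0,-.044,.019],[0,0,.019]]:
    c=Rc.inv().apply(s['tool_pos']+R0.apply(t)-p['eye']);print(p['cx']+p['fx']*c[0]/-c[2],p['cy']-p['fy']*c[1]/-c[2])
E
```

```text
t 3.95 pos [ 0.4847 -0.3146  0.201 ] q [ 0.67  0.71 -0.29  1.76  0.29  0.71  1.55] open 0.999 F [ 0.   0.3 -0.2]
[1.20197251e-01 9.92749835e-01 6.13404647e-04 9.34273469e-05]
wrist 505 55 [ 0.3972 -0.1401  0.003 ]
wrist 533 297 [ 0.6142 -0.1355  0.003 ]
top 304 340 [0.3921 0.0318 0.003 ]
top 302 247 [0.6087 0.0308 0.003 ]
top 377 243 [ 0.6129 -0.1461  0.003 ]
top 381 338 [ 0.3914 -0.1434  0.003 ]
top 470 259 [ 0.5448 -0.3274  0.125 ]
top 466 288 [ 0.4831 -0.3136  0.125 ]
top 463 318 [ 0.4206 -0.302   0.125 ]
side 376.5 374 [ 0.42   -0.3049  0.125 ]
side 405 358 [ 0.4818 -0.3189  0.125 ]
side 432 343 [ 0.5432 -0.3331  0.125 ]
418.6517264706426 302.4020104127683
213.00349669537493 302.4256180546686
315.85291168836636 302.41381132936164
```

jog_arm --turn '[[0,0,0],[0,0,0],[0,0,0],[0,0,0],[0,0,0],[0,0,0],[0,0,0],[0,0,0],[0,0,0],[0,0,0]]' --translation '[[0,0,0.05],[0,0,0.078],[0,0,0.078],[0,0,0.078],[0,0,0.078],[0,0,0.078],[0,0,0.078],[0,0,0.078],[0,0,0.078],[0,0,0.078]]' --grip '[0.3,0.3,0.3,0.3,1,1,1,1,1,1]' --force 30

```text
clock: 5.2
tool_pos: [0.4843, -0.3166, 0.1228]
eef_rot: [0.122, 0.993, 0.0, 0.0]
contact_force: [0.3, 0.8, 2.6]
opening: 0.262
finger_force: 30.0
```

jog_arm --turn '[[0,0,0],[0,0,0],[0,0,0],[0,0,0],[0,0,0],[0,0,0],[0,0,0],[0,0,0],[0,0,0],[0,0,0],[0,0,0],[0,0,0],[0,0,0],[0,0,0],[0,0,0],[0,0,0]]' --translation '[[0,0,-0.03],[0,0,-0.065],[0,0,-0.1],[0,0,-0.11],[0.005,0.05,-0.11],[0.01,0.1,-0.11],[0.016,0.15,-0.11],[0.022,0.2,-0.11],[0.028,0.24,-0.1],[0.028,0.261,-0.085],[0.028,0.261,-0.06],[0.028,0.261,-0.035],[0.028,0.261,-0.015],[0.028,0.261,-0.005],[0.028,0.261,0],[0.028,0.261,0.001]]' --grip '[1,1,1,1,1,1,1,1,1,1,1,1,1,1,1,1]'

```text
clock: 7.2
tool_pos: [0.5201, -0.0566, 0.1217]
eef_rot: [0.122, 0.993, 0.0, 0.0]
contact_force: [0.2, 0.8, -2.2]
opening: 0.267
finger_force: 30.0
```

jog_arm --turn '[[0,0,0],[0,0,0],[0,0,0],[0,0,0],[0,0,0],[0,0,0],[0,0,0],[0,0,0]]' --translation '[[0,0,0.001],[0,0,0.001],[0,0,0.001],[0,0,0.001],[0,0,0.001],[0,0,-0.05],[0,0,-0.1],[0,0,-0.14]]' --grip '[1,1,0,0,0,0,0,0]'

```text
clock: 8.2
tool_pos: [0.5202, -0.0566, 0.2637]
eef_rot: [0.122, 0.993, 0.0, 0.001]
contact_force: [0.2, -0.3, -0.9]
opening: 0.918
finger_force: 0.0
```

```bash
python3 - <<'E'
from h import *
s=st();print(s['eef_rot'])
for c in ['top','side']:
    cams.snapshot(c)
    print(c,[(np.round(d['position'],3).tolist(),round(d['p'],2)) for d in models.place_of(c,'blue_centre')][:3])
E
```

```text
t 8.2 pos [ 0.5202 -0.0566  0.2637] q [ 0.21  0.56 -0.3   1.86  0.23  0.76  1.11] open 0.918 F [ 0.2 -0.3 -0.9]
[1.21588662e-01 9.92580336e-01 1.33992694e-04 6.75314578e-04]
top [([0.518, -0.057, 0.065], 0.8)]
side []
```

```bash
cat > kin.py <<'E'
import numpy as np
from scipy.spatial.transform import Rotation as R
D=[([-1.305,.689,-.195,1.565,.157,.902,-.215],[.1435,.6083,.2578],[.1156,.9933,0,0])]
def fk(q,sg,o,L):
    z=np.zeros(3);T=R.identity();p=np.array([0,0,L[0]])
    for i,(ax) in enumerate('zyzyzyz'):
        T=T*R.from_euler(ax,sg[i]*q[i]+(o if i==6 else 0))
        if i==1:p=p+T.apply([L[4],0,L[1]])
        if i==3:p=p+T.apply([-L[4],0,L[2]])
        if i==6:p=p+T.apply([0,0,L[3]])
    return p,T
E
python3 - <<'E'
from h import *; from kin import *
import itertools
from scipy.optimize import least_squares
s=st()
D+=[([.67,.71,-.29,1.76,.29,.71,1.55],[.4847,-.3146,.201],[.1202,.9927,0,0]),(s['q'],s['tool_pos'],s['eef_rot'])]
res=[]
for s1,s3,s5,s7 in itertools.product([1,-1],repeat=4):
    sg=[s1,1,s3,1,s5,1,s7]
    def f(x):
        e=[]
        for q,p,o in D:
            a,T=fk(q,sg,x[0],x[1:]);e+=list((a-p)*5)+list((T.inv()*R.from_quat(o)).as_rotvec())
        return e
    for o0 in [0,1.57,3.1,-1.57]:
        l=least_squares(f,[o0,.34,.42,.4,.2,0]);res.append((l.cost,sg,np.round(l.x,3).tolist()))
res.sort(key=lambda a:a[0])
for a in res[:6]:print(a)
E
```

```text
t 8.4 pos [ 0.5201 -0.0568  0.2621] q [ 0.21  0.56 -0.3   1.86  0.23  0.75  1.11] open 0.998 F [-0.3  0.4 -0. ]
(np.float64(0.006295981051004458), [-1, 1, -1, 1, -1, 1, -1], [1.569, -11.656, 0.664, 0.199, -11.506, 0.041])
(np.float64(0.006295981051005572), [-1, 1, -1, 1, -1, 1, -1], [1.569, -11.656, 0.664, 0.199, -11.506, 0.041])
(np.float64(0.006295981051006515), [-1, 1, -1, 1, -1, 1, -1], [1.569, -11.656, 0.664, 0.199, -11.506, 0.041])
(np.float64(0.006295981051007645), [-1, 1, -1, 1, -1, 1, -1], [1.569, -11.656, 0.664, 0.199, -11.506, 0.041])
(np.float64(0.10411516676598004), [-1, 1, 1, 1, 1, 1, -1], [0.823, -31.195, 0.93, -0.094, -30.625, 0.085])
(np.float64(0.10411516676602757), [-1, 1, 1, 1, 1, 1, -1], [0.823, -31.195, 0.93, -0.094, -30.625, 0.085])
```

```bash
python3 - <<'E'
from h import *
rel([.519,-.057,.23],[.64,-.64,-.423],[.707,.707,0],frm=([.52,-.0565,.261],R.from_quat([.122,.9925,0,0])))
E
```

```text
trans [0.0008, -0.0007, 0.031] turn [0.306, -1.105, 0.481]
```

jog_arm --turn '[[0.306,-1.105,0.481],[0.306,-1.105,0.481],[0.306,-1.105,0.481],[0.306,-1.105,0.481],[0.306,-1.105,0.481],[0.306,-1.105,0.481],[0.306,-1.105,0.481],[0.306,-1.105,0.481],[0.306,-1.105,0.481]]' --translation '[[0,0,0.031],[0,0,0.031],[0,0,0.031],[0,0,0.031],[0,0,0.031],[0,0,0.031],[0,0,0.031],[0,0,0.031],[0,0,0.031]]' --grip '[0,0,0,0,0,0,0,0,0]'

```text
clock: 9.52
tool_pos: [0.5161, -0.0617, 0.2287]
eef_rot: [0.279, 0.882, -0.193, 0.328]
contact_force: [-0.7, -0.1, -1.2]
opening: 0.998
finger_force: 0.0
```

```bash
python3 - <<'E'
from h import *; from kin import *
from scipy.optimize import least_squares
s=st();print(np.round(R.from_quat(s['eef_rot']).as_matrix(),3).tolist(),s['eef_rot'],np.round(s['q'],4).tolist())
D+=[([.67,.71,-.29,1.76,.29,.71,1.55],[.4847,-.3146,.201],[.1202,.9927,0,0]),([.21,.56,-.3,1.86,.23,.75,1.11],[.5201,-.0568,.2621],[.1216,.9926,0,0]),(s['q'],s['tool_pos'],s['eef_rot'])]
sg=[-1,1,-1,1,-1,1,-1]
def f(x):
    e=[]
    for q,p,o in D:
        a,T=fk(q,sg,x[0],x[1:]);e+=list((a-p)*5)+list((T.inv()*R.from_quat(o)).as_rotvec())
    return e
l=least_squares(f,[1.57,.34,.42,.4,.2,0]);print(l.cost,l.x,np.round(l.fun,3))
E
```

```text
t 9.53 pos [ 0.5161 -0.0617  0.2287] q [-0.49  0.68  0.18  2.38  1.9   0.65 -1.28] open 0.998 F [-0.7 -0.1 -1.2]
[[-0.63, 0.618, 0.471], [0.365, 0.77, -0.522], [-0.686, -0.157, -0.711]] [ 0.27880712  0.8818763  -0.1925706   0.32783737] [-0.4876, 0.6788, 0.1768, 2.3846, 1.9019, 0.6464, -1.2823]
0.06731474247473396 [1.56898219 0.3396583  0.59199195 0.30380621 0.36026875 0.0017714 ] [-0.201 -0.019 -0.047  0.001 -0.001  0.002  0.074  0.141 -0.012 -0.001
  0.003 -0.004 -0.022  0.18  -0.01   0.003  0.005 -0.     0.103  0.132
  0.069 -0.    -0.     0.002]
```

```bash
python3 - <<'E'
from h import *
rel([.519,-.057,.23],[.64,-.64,-.423],[.707,.707,0])
E
```

```text
trans [-0.001, 0.0052, -0.002] turn [-0.003, -0.357, 0.192]
```

jog_arm --turn '[[0,-0.357,0.192],[0,-0.357,0.192],[0,-0.357,0.192],[0,-0.357,0.192],[0,-0.357,0.192],[0,-0.357,0.192]]' --translation '[[0,0.005,-0.002],[0,0.005,-0.002],[0,0.005,-0.002],[0,0.005,-0.002],[0,0.005,-0.002],[0,0.005,-0.002]]' --grip '[0,0,0,0,0,0]'

```text
clock: 10.28
tool_pos: [0.5187, -0.0575, 0.2305]
eef_rot: [0.324, 0.78, -0.206, 0.495]
contact_force: [0.4, 0.1, -0.1]
opening: 1.001
finger_force: 0.0
```

```bash
python3 - <<'E'
from h import *; from kin import *
s=st();print(np.round(R.from_quat(s['eef_rot']).as_matrix(),3).tolist())
D+=[([.67,.71,-.29,1.76,.29,.71,1.55],[.4847,-.3146,.201],0),([.21,.56,-.3,1.86,.23,.75,1.11],[.5201,-.0568,.2621],0),([-0.4876, 0.6788, 0.1768, 2.3846, 1.9019, 0.6464, -1.2823],[.5161,-.0617,.2287],0),(s['q'],s['tool_pos'],0)]
sg=[-1,1,-1,1,-1,1,-1];A=[];b=[]
for q,p,_ in D:
    T=R.identity();Ts=[T]
    for i,ax in enumerate('zyzyzyz'):
        T=T*R.from_euler(ax,sg[i]*q[i]);Ts.append(T)
    M=[Ts[k].as_matrix() for k in range(8)]
    A.append(np.c_[M[0][:,2],M[2][:,[0,2]],M[4][:,[0,2]],M[6][:,[0,2]]]);b+=list(p)
A=np.vstack(A);b=np.array(b);x,rs,rk,sv=np.linalg.lstsq(A,b,rcond=None);print(np.round(x,4),sv);print(np.round(A@x-b,3))
E
```

```text
t 10.28 pos [ 0.5187 -0.0575  0.2305] q [-0.59  0.92  0.08  2.52  1.96  1.16 -1.9 ] open 1.001 F [ 0.4  0.1 -0.1]
[[-0.301, 0.709, 0.638], [0.3, 0.705, -0.642], [-0.905, -0.002, -0.425]]
[ 0.4805  0.0847  0.465  -0.0151  0.3312  0.017   0.3411] [4.32942529 3.39250932 1.91639911 0.78665802 0.5992978  0.27641022
 0.14135184]
[-0.042 -0.007 -0.007  0.009  0.034 -0.005  0.01   0.035 -0.005  0.021
  0.022  0.003 -0.001  0.011  0.014]
```

jog_arm --turn '[[0,0,0],[0,0,0],[0,0,0],[0,0,0],[0,0,0],[0,0,0]]' --translation '[[0.03,0,0.014],[0.06,0,0.028],[0.09,0,0.042],[0.12,0,0.057],[0.145,0,0.068],[0.158,0,0.074]]' --grip '[0,0,0,0,0,0]'

```text
clock: 11.02
tool_pos: [0.5184, -0.0572, 0.0545]
eef_rot: [0.323, 0.78, -0.206, 0.495]
contact_force: [0.1, -0.8, 0.1]
opening: 0.999
finger_force: 0.0
```

```bash
python3 - <<'E'
from h import *
import cv2
s=st();print(np.round(R.from_quat(s['eef_rot']).as_matrix(),3).tolist())
rel([.519,-.057,.055],[.64,-.64,-.423],[.707,.707,0])
im=np.hstack([cams.snapshot(c)[100:420,150:550] for c in ['top','side']]);cv2.imwrite('pics/c2.png',im[:,:,::-1])
print([(np.round(d['position'],3).tolist(),round(d['p'],2)) for c in ['top','side'] for d in models.place_of(c,'blue_centre')])
E
```

```text
t 11.03 pos [ 0.5184 -0.0572  0.0545] q [-0.55  1.36  0.01  2.41  2.03  1.34 -2.2 ] open 0.999 F [ 0.1 -0.8  0.1]
[[-0.302, 0.708, 0.638], [0.3, 0.706, -0.642], [-0.905, -0.002, -0.426]]
trans [-0.0006, 0.0005, 0.0001] turn [-0.003, -0.002, 0.001]
[([0.522, -0.056, 0.064], 0.71), ([0.545, -0.332, 0.066], 0.49), ([0.692, 0.376, -0.002], 0.34), ([0.525, -0.054, 0.067], 0.91)]
```

View pics/c2.png

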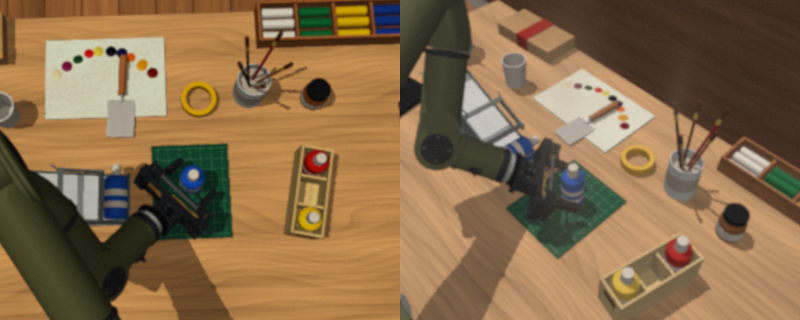

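The composite shows the bottle upright on the mat at crop (193,178) with the open gripper around its body. Red and yellow still stand in the crate and the chute is untouched, so I can close.

jog_arm --turn '[[0,0,0],[0,0,0],[0,0,0],[0,0,0],[0,0,0],[0,0,0]]' --translation '[[0,0,0.002],[0,0,0.002],[0,0,0.002],[0,0,0.002],[0,0,0.002],[0,0,0.002]]' --grip '[1,1,1,1,1,1]' --force 40

```text
clock: 11.98
tool_pos: [0.5199, -0.058, 0.0548]
eef_rot: [0.323, 0.78, -0.206, 0.495]
contact_force: [1.6, 2.3, 3.0]
opening: 0.576
finger_force: 40.0
```

```bash
python3 - <<'E'
from h import *
s=st();R0=R.from_quat(s['eef_rot']);M=R0.as_matrix();print(M.round(3).tolist())
# chute frame
y=np.array([.492-.483,.323-.0975,0]);y/=np.linalg.norm(y);x=np.cross(y,[0,0,1]);print('x',x,'y',y)
ang=np.deg2rad(18);up=np.array([0,0,1.]);f=y*np.cos(ang)+up*np.sin(ang);n=np.cross(x,f);mouth=np.array([.492,.323,.095])
# bottle axis in tool frame (vertical now), centre offset: bottle bottom at z=.003
b=R0.inv().apply(up); c=R0.inv().apply([0,0,.063-s['tool_pos'][2]])
print('b',b,'c',c)
# final R: tool y -> f (slope), b -> x
yt=np.array([0,1.,0]);yt-=b*b[1];yt/=np.linalg.norm(yt)
S=np.c_[b,yt,np.cross(b,yt)];G=np.c_[x,f,n];R1=R.from_matrix(G@S.T);print('R1',R1.as_matrix().round(3).tolist(),R1.as_quat())
for a,h in [(0.01,.032),(0.01,.10),(.01,.18)]:
    cen=mouth+f*a+n*.030+x*.012+up*(h-.032); p=cen-R1.apply(c); print(a,h,'TCP',p.round(4))
    rel(p,R1.as_matrix()[:,2],R1.as_matrix()[:,1])
E
```

```text
t 11.97 pos [ 0.5199 -0.058   0.0548] q [-0.55  1.36  0.02  2.41  2.03  1.34 -2.2 ] open 0.576 F [1.6 2.3 3. ]
[[-0.301, 0.707, 0.64], [0.299, 0.707, -0.641], [-0.905, -0.001, -0.425]]
x [ 0.99920449 -0.03987956  0.        ] y [0.03987956 0.99920449 0.        ]
b [-0.90541743 -0.00136849 -0.42452021] c [-7.43861198e-03 -1.12430850e-05 -3.48771853e-03]
R1 [[-0.91, 0.037, -0.413], [-0.096, 0.95, 0.296], [0.403, 0.309, -0.861]] [-0.01544445  0.96457411  0.15679494 -0.21159775]
0.01 0.032 TCP [0.4958 0.3231 0.1266]
trans [0.0563, 0.2522, -0.2902] turn [-0.601, 1.593, -0.668]
0.01 0.1 TCP [0.4958 0.3231 0.1946]
trans [-0.0052, 0.2521, -0.319] turn [-0.601, 1.593, -0.668]
0.01 0.18 TCP [0.4958 0.3231 0.2746]
trans [-0.0777, 0.252, -0.353] turn [-0.601, 1.593, -0.668]
```

jog_arm --turn '[[0,0,0],[0,0,0],[0,0,0],[0,0,0],[0,0,0],[-0.06,0.16,-0.067],[-0.12,0.32,-0.134],[-0.18,0.478,-0.2],[-0.24,0.637,-0.267],[-0.3,0.796,-0.334],[-0.36,0.956,-0.4],[-0.42,1.115,-0.468],[-0.48,1.274,-0.534],[-0.54,1.434,-0.6],[-0.601,1.593,-0.668],[-0.601,1.593,-0.668],[-0.601,1.593,-0.668],[-0.601,1.593,-0.668],[-0.601,1.593,-0.668]]' --translation '[[-0.03,0,-0.014],[-0.075,0,-0.035],[-0.12,0,-0.056],[-0.165,0,-0.077],[-0.199,0,-0.0935],[-0.193,0.01,-0.11],[-0.187,0.025,-0.13],[-0.175,0.05,-0.155],[-0.163,0.075,-0.183],[-0.15,0.1,-0.21],[-0.138,0.125,-0.235],[-0.126,0.15,-0.26],[-0.114,0.175,-0.285],[-0.1,0.2,-0.31],[-0.088,0.225,-0.335],[-0.078,0.252,-0.353],[-0.078,0.252,-0.353],[-0.078,0.252,-0.353],[-0.078,0.252,-0.353]]' --grip '[1,1,1,1,1,1,1,1,1,1,1,1,1,1,1,1,1,1,1]'

```text
clock: 14.35
tool_pos: [0.4949, 0.3225, 0.2742]
eef_rot: [-0.015, 0.965, 0.156, -0.212]
contact_force: [-0.4, 0.3, -2.6]
opening: 0.574
finger_force: 40.0
```

```bash
python3 - <<'E'
from h import *
import cv2
s=st();M=R.from_quat(s['eef_rot']).as_matrix()
rel([.4958,.3231,.2746],[-.413,.296,-.861],[.037,.95,.309])
im=np.hstack([cams.snapshot(c)[a:a+320,b:b+400] for c,a,b in [('top',100,0),('side',40,60)]]);cv2.imwrite('pics/c3.png',im[:,:,::-1])
print([(np.round(d['position'],3).tolist(),round(d['p'],2)) for c in ['top','side'] for d in models.place_of(c,'blue_centre')])
E
```

```text
t 14.35 pos [0.4949 0.3225 0.2742] q [-0.06  0.86 -0.76  1.45  0.04  1.16  0.92] open 0.574 F [-0.4  0.3 -2.6]
trans [-0.0007, 0.0008, -0.0006] turn [-0.002, -0.0, -0.002]
[([0.499, 0.324, 0.274], 0.95), ([0.485, -0.316, 0.003], 0.41), ([0.505, 0.323, 0.277], 0.79)]
```

View pics/c3.png

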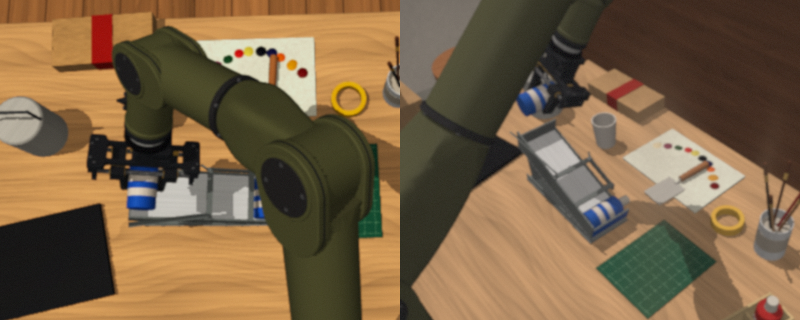

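The bottle is level over the mouth with its bottom toward the robot (crop (142,188)) and cap toward +x. Now I lower it.

jog_arm --turn '[[0,0,0],[0,0,0],[0,0,0],[0,0,0],[0,0,0],[0,0,0],[0,0,0],[0,0,0],[0,0,0],[0,0,0]]' --translation '[[-0.004,0.009,0.002],[-0.014,0.003,0.023],[-0.026,-0.007,0.05],[-0.036,-0.015,0.071],[-0.044,-0.022,0.088],[-0.05,-0.026,0.1],[-0.055,-0.03,0.11],[-0.059,-0.033,0.118],[-0.0624,-0.0357,0.1262],[-0.0624,-0.0357,0.1262]]' --grip '[1,1,1,1,1,1,1,1,1,1]'

```text
clock: 15.8
tool_pos: [0.4986, 0.3321, 0.1293]
eef_rot: [-0.015, 0.964, 0.157, -0.213]
contact_force: [-0.2, -0.3, -3.6]
opening: 0.572
finger_force: 40.0
```

```bash
python3 - <<'E'
from h import *
import cv2
s=st()
im=np.hstack([cams.snapshot('top')[200:420,60:335],cams.snapshot('side')[130:350,130:405]]);cv2.imwrite('pics/c4.png',cv2.resize(im,(800,320),interpolation=cv2.INTER_CUBIC)[:,:,::-1])
print([(np.round(d['position'],3).tolist(),round(d['p'],2)) for c in ['top','side'] for d in models.place_of(c,'blue_centre')])
E
```

```text
t 15.8 pos [0.4986 0.3321 0.1293] q [-0.09  1.05 -0.7   1.51  0.13  0.94  0.96] open 0.572 F [-0.2 -0.3 -3.6]
[([0.506, 0.334, 0.129], 0.9), ([0.51, 0.332, 0.134], 0.78), ([0.422, -0.3, 0.064], 0.46)]
```

View pics/c4.png

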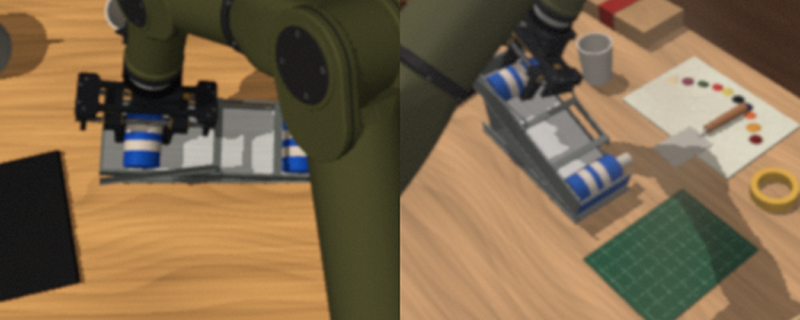

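Top crop: the bottle lies at (143,145) in the mouth between the plates. Side crop: same, clear of the strip, with the waiting bottle untouched. Force is just the bottle's weight. I'll ease it down a few mm, open partly and withdraw.

jog_arm --turn '[[0,0,0],[0,0,0],[0,0,0],[0,0,0],[0,0,0],[0,0,0],[0,0,0],[0,0,0],[0,0,0],[0,0,0],[0,0,0],[0,0,0],[0,0,0],[0,0,0]]' --translation '[[-0.001,-0.001,0.003],[-0.001,-0.001,0.003],[-0.001,-0.001,0.003],[-0.001,-0.001,0.003],[-0.001,-0.001,0.003],[-0.001,-0.001,0.003],[0,0,-0.01],[0,0,-0.025],[0,0,-0.045],[0,0,-0.07],[0,0,-0.1],[0,0,-0.14],[0,0,-0.17],[0,0,-0.17]]' --grip '[1,1,0.3,0.3,0.3,0.3,0.28,0.26,0.26,0.26,0.26,0.26,0.26,0.26]'

```text
clock: 17.75
tool_pos: [0.5728, 0.2808, 0.2788]
eef_rot: [-0.013, 0.965, 0.158, -0.208]
contact_force: [-0.6, 0.7, -0.5]
opening: 0.743
finger_force: 0.0
```

```bash
python3 - <<'E'
from h import *
import cv2
s=st()
im=np.hstack([cams.snapshot('top')[200:420,60:335],cams.snapshot('side')[130:350,130:405]]);cv2.imwrite('pics/c5.png',cv2.resize(im,(800,320),interpolation=cv2.INTER_CUBIC)[:,:,::-1])
for n in ['blue_centre','waiting_centre']:print(n,[(c,np.round(d['position'],3).tolist(),round(d['p'],2)) for c in ['top','side'] for d in models.place_of(c,n)])
E
```

```text
t 17.75 pos [0.5728 0.2808 0.2788] q [-0.02  0.93 -0.73  1.23  0.07  1.34  1.01] open 0.743 F [-0.6  0.7 -0.5]
blue_centre [('top', [0.491, 0.164, 0.071], 0.66), ('side', [0.499, 0.164, 0.076], 0.87), ('side', [0.501, -0.056, -0.001], 0.3)]
waiting_centre [('top', [0.499, 0.116, 0.054], 0.83), ('side', [0.502, 0.11, 0.055], 0.67), ('side', [0.5, -0.057, -0.002], 0.36)]
```

View pics/c5.png

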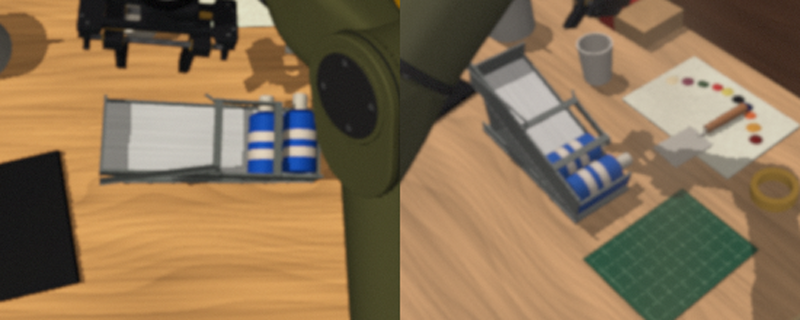

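Both crops show the loaded bottle resting beside the waiting one, square, with its cap out through the front slot at (265,103). The measured positions fit.

```bash
python3 -c "
from plant import r
print(r.finish_job())"
```

```text
the job is handed in; nothing more can be done
None
```

The blue bottle was set down on the mat, regrasped round its body and released in the chute. It rolled down to rest against the waiting bottle with its cap out of the slot, and the job is handed in; no verdict came back.

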